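# Sort two handle blocks into the narrowing slots of a thickness rack

## Task

Two handle blocks, one brass and one white, stand on end on the knife maker's bench: stand each of them, fully down on the floor, in the narrowest slot of the metal sorting rack that takes it. The slotted insert lies loose along its wooden cradle, so feel for the slot and slide or press gently, never forcing a block or the gripper against the rack, then let go of both blocks and leave the other things on the bench where they are.

Things in the scene. Friction and masses are not known exactly. Their poses are not given: they have to be found in the camera images.
- brass_block: rectangular brass block standing on end, 44 (x) by 16 (y, its thickness) by 70 mm (z, tall), origin at the centre of its underside; about 0.3 kg
- white_block: rectangular white block standing on end, 44 (x) by 12 (y, its thickness) by 70 mm (z, tall), origin at the centre of its underside; about 0.08 kg
- rack: sorting rack screwed to the bench; origin at the centre of the underside of its fixed dark wood cradle, 86 (x) by 222 (y) by 22 mm tall. In it lies an aluminium insert with a row of slots along y, which can lie anywhere from 4 to 32 mm to +y of the cradle's -y end stop; it is stiff, about 20 N moves it. This pose and the points are the cradle's and do not show where the insert lies
- slot_row (a point): point of the cradle, 44 mm above the bench at the height of the insert's flat top and over the cradle's centre. The insert is 70 (x) by 174 (y) mm, with four straight slots without lead-in, all 56 mm long along x and 28 mm deep, 22 mm walls between. From -y to +y they are 22 mm wide (filled by a dark wood block that stands 14 mm proud and stays), 18, 14 and 10 mm
- slot18 (a point): where the centre of the 18 mm slot's mouth would be if the insert lay against the cradle's -y end stop (44 mm above the bench, 28 mm to -y of the cradle's centre); the true slot is 4 to 32 mm from here towards the rack's +y
- slot14 (a point): where the centre of the 14 mm slot's mouth would be if the insert lay against the cradle's -y end stop (44 mm above the bench, 10 mm to +y of the cradle's centre); the true slot is 4 to 32 mm from here towards the rack's +y
- red_block: bystander: red painted block 44 x 26 x 70 mm standing on end, origin at the centre of its underside; it belongs in no slot
- offcut: bystander: wood offcut 45 x 22 x 12 mm lying flat, origin under its centre
- tape: bystander: grey roll, 52 mm across, 18 mm tall, origin under its centre
- tin: bystander: yellow tin with a pale lid, 72 mm across, 50 mm tall, origin under its centre
- knife: bystander: knife lying flat, 16 mm high, 270 mm long, origin at the bolster between its handle and blade, on the bench

How it is judged:
At the end, for the whole second after the job is handed in: The brass block stands upright (within 0.12 rad) and at rest in the 18 mm slot and the white block in the 14 mm slot, each with its underside within 2.5 mm of the slot's floor and released (z of brass_block in the frame of rack between 0.012 and 0.0185 m and y of brass_block in the frame of rack between -0.0305 and 0.0065 m and x of brass_block in the frame of rack between -0.012 and 0.012 m and angle between each of brass_block, white_block's own z axis and vertical below 0.12 rad and linear speed of each of brass_block, white_block below 0.02 m/s and z of white_block in the frame of rack between 0.012 and 0.0185 m and y of white_block in the frame of rack between 0.008 and 0.0445 m and x of white_block in the frame of rack between -0.012 and 0.012 m); the robot touches nothing.
It fails at once if a block is forced against the rack with more than 40 N (contact force between any of brass_block, white_block and rack above 40 N).
It fails at once if the gripper or arm strikes the rack with more than 30 N (contact force between any of the fingers, the arm and rack above 30 N).
It fails at once if another thing on the bench is moved more than 30 mm or the red block is tipped over (distance of any of red_block, offcut, tape, tin, knife from where it was at the start of the episode above 0.03 m or angle between red_block's own z axis and vertical above 0.5 rad).
It also fails if it takes over 67 s, if anything falls off the work surface, if the arm or the gripper's body presses on something with over 40 N, if the wrist force passes 120 N, or if a joint passes its speed limit or range.

## Robot

A 7-joint arm with a two-finger parallel gripper is mounted at the origin on the work surface. World frame = base frame: x ahead of the robot, y to its left, z up, the work surface at z = 0. Lengths are in m, angles in rad, forces in N, time in s.
With the tool pointing down it reaches from about 0.425 to 0.925 m from the base axis. Payload 6.8 kg.
Tool frame: the origin (TCP) lies midway between the tips of the shut fingers; the grasp point (between the pads) lies 19 mm behind it (robot.grasp_offset is the distance from the TCP to the grasp point, in m); z points along the fingers, y is the line along which they close (so a half turn about z gives the same grasp; the last joint's range is limited). The gripper opens to 85 mm and grips with 20 to 120 N. Pads are 22 mm wide; open, the fingers measure 114 mm over their backs; the gripper's body (76 mm by 85 mm) begins 54 mm behind the grasp point. The pads swing forward as they close: fully open they stand 13 mm farther back than shut.
Start: joints at [-1.293, 0.477, 0.022, 1.555, -0.011, 1.109, -0.083], TCP at [0.254, 0.625, 0.231] pointing down, gripper open.
Joint ranges: [-2.96, 2.96], [-0.34, 2.1], [-1.41, 1.46], [0.24, 2.44], [-1.37, 4.51], [0.17, 1.92], [-2.96, 2.96]. Speed limits (rad/s): [2.39, 2.39, 3.14, 3.14, 3.14, 3.14, 3.14].

## Interface

Orientations are given as a unit quaternion [w, x, y, z].
In Python, from station import robot, grip, solver, grab_frame gives the robot as it stands. The module is installed in compiled form; this text tells all that it offers. Calls block until the motion is done:
- robot.reach(position, orientation): joint-space move of the TCP to a pose.
- robot.move_straight(position, orientation=None, speed=0.15): straight line of the TCP; orientation=None keeps the orientation; speed is the mean speed in m/s.
- robot.goto_joints(angles): joint-space move.
- grip(opening, f_grip=None): opening from 0.0 (shut) to 1.0 (fully open); f_grip is the grip in N (None keeps the last); returns when the fingers have stopped.
- robot.pause(seconds).
- solver.ik(position, orientation): joint angles nearest the present ones, or None.
- grab_frame(name): name is "scene" or "top"; returns a dict with "frame" (384x512x3 uint8, red, green, blue), "K" (3x3 intrinsics, pixels), "xyz" and "attitude" of the camera in the world. Camera axes: x right, y down, z forward; pixel columns grow to the right and rows downward; lengths in m; the calibration is good to about 2 mm. A picture is of the moment at which its call begins. There is no depth.
A pose or a line that the arm cannot do raises robot.IKError and nothing moves.
- robot.job_done(): hands the job in; it is judged then, once.
Readings, each from a call of its own:
- robot.current_clock(): time.
- robot.current_joint_pos(): joint angles.
- robot.current_joint_velocities(): joint speeds.
- robot.current_joint_efforts(): joint torques, N m.
- robot.current_position(): TCP position.
- robot.current_orientation(): TCP orientation.
- robot.current_force(): force on the tool from outside, world axes, zero at the start.
- robot.current_wrist_torque(): the same for the moment, N m.
- robot.current_opening(): opening from 0.0 (shut) to 1.0 (fully open).
- robot.current_grasp_force(): force on a finger pad.
Only numpy, scipy, OpenCV 4.12 (cv2) and the standard library are available. Lean on these libraries where they do the work, as an engineer would, in place of code of your own. Each camera call takes 0.05 s, during which the arm holds its last target. There are 200 camera calls.

## Working session

There is one attempt and no reset: what is moved stays moved. The work goes in short steps, each a Python script; the robot and the scene stay as the last script left them, time stands still between calls to the robot, and variables do not carry over. Pictures are saved under pics/ and viewed, at most 10 in all, crops included, and the job is handed in when it is done.

```bash
mkdir -p pics; python3 - <<'E'
from station import robot, grab_frame
import cv2, numpy as np, pickle
d={}
for n in("top","scene"):
    f=grab_frame(n); d[n]=f; cv2.imwrite(f"pics/{n}0.png",cv2.resize(f["frame"][:,:,::-1],(800,600),interpolation=cv2.INTER_CUBIC))
    print(n,f["K"],f["xyz"],f["attitude"])
pickle.dump(d,open("f0.pkl","wb"))
print(robot.current_clock(),robot.current_orientation(),robot.grasp_offset)
E
```

```text
top [[354.11298675   0.         247.52721894]
 [  0.         354.11298675 195.70964049]
 [  0.           0.           1.        ]] [ 0.5018882  -0.02421964  0.8789173 ] [ 0.04924914 -0.69507028  0.71533801 -0.05237705]
scene [[346.44482108   0.         253.52616057]
 [  0.         346.44482108 190.9638398 ]
 [  0.           0.           1.        ]] [ 0.88092124 -0.3383652   0.59780546] [-0.30970092  0.90262922  0.28105735 -0.10174771]
0.1 [-9.55098138e-05  1.91684604e-01  9.81456226e-01 -8.24767656e-04] 0.0187
```

View pics/top0.png

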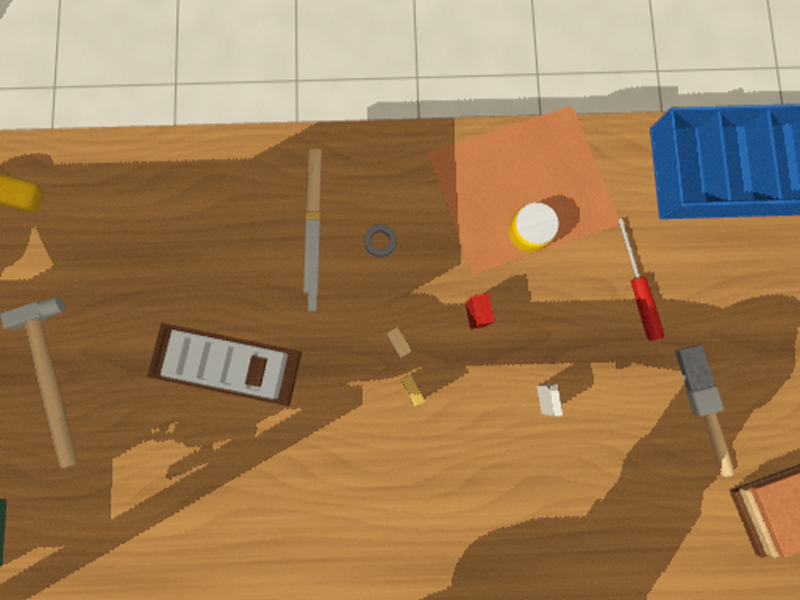

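View pics/scene0.png

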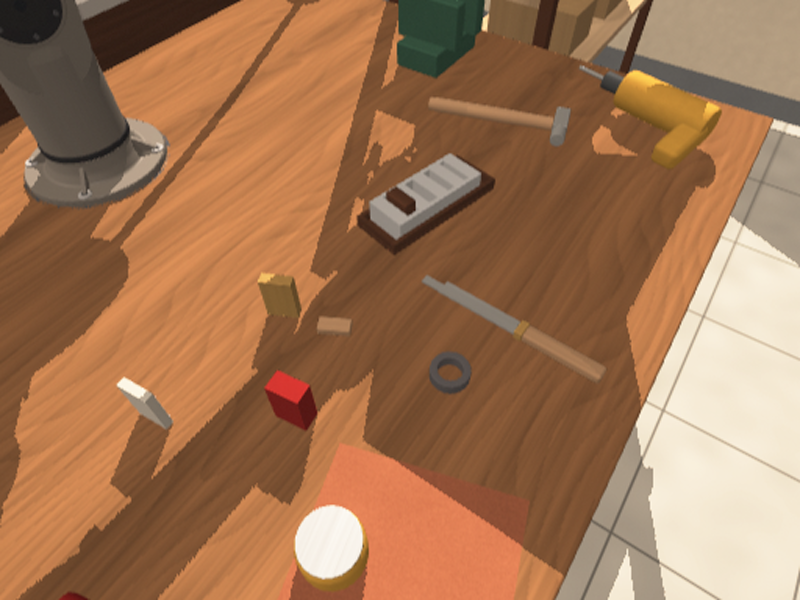

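The top view shows the rack at about (225,365), brass at (412,390), the offcut at (399,342), red at (480,310) and white at (550,400). I'll zoom in for corners.

```bash
python3 - <<'E'
import cv2, numpy as np, pickle
d=pickle.load(open("f0.pkl","rb"))
def crop(n,x,y,w,h,s): 
    im=cv2.resize(d[n]["frame"][y:y+h,x:x+w,::-1],(w*s,h*s),interpolation=cv2.INTER_CUBIC)
    for i in range(0,w,10): cv2.putText(im,str(x+i),(i*s,8),0,.3,(0,255,0),1); cv2.line(im,(i*s,0),(i*s,3),(0,255,0))
    for i in range(0,h,10): cv2.putText(im,str(y+i),(0,i*s+4),0,.3,(0,255,0),1)
    return im
M=np.zeros((600,800,3),np.uint8)
def put(im,x,y): M[y:y+im.shape[0],x:x+im.shape[1]]=im
put(crop("top",92,203,104,60,5),0,0)
put(crop("top",244,230,36,34,7),530,0)
put(crop("top",336,236,34,34,7),530,245)
put(crop("scene",226,94,96,70,4),0,310)
put(crop("scene",160,168,36,40,4),390,310)
put(crop("scene",70,236,44,44,4),390,410+60)
cv2.imwrite("pics/m.png",M)
E
```

```text
Traceback (most recent call last):
ValueError: could not broadcast input array from shape (176,176,3) into shape (130,176,3)
```

```bash
python3 - <<'E'
import cv2, numpy as np, pickle
d=pickle.load(open("f0.pkl","rb"))
def crop(n,x,y,w,h,s): 
    im=cv2.resize(d[n]["frame"][y:y+h,x:x+w,::-1],(w*s,h*s),interpolation=cv2.INTER_CUBIC)
    for i in range(0,w,10): cv2.putText(im,str(x+i),(i*s,8),0,.3,(0,255,0),1); cv2.line(im,(i*s,0),(i*s,3),(0,255,0))
    for i in range(0,h,10): cv2.putText(im,str(y+i),(0,i*s+4),0,.3,(0,255,0),1)
    return im
M=np.zeros((600,800,3),np.uint8)
def put(im,x,y): M[y:y+im.shape[0],x:x+im.shape[1]]=im
put(crop("top",92,203,104,60,5),0,0)
put(crop("top",244,230,36,34,7),530,0)
put(crop("top",336,236,34,34,7),530,245)
put(crop("scene",226,94,96,70,4),0,310)
put(crop("scene",160,168,35,40,4),390,310)
put(crop("scene",70,236,44,32,4),390,472)
cv2.imwrite("pics/m.png",M)
E
```

```text
(no output)
```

View pics/m.png

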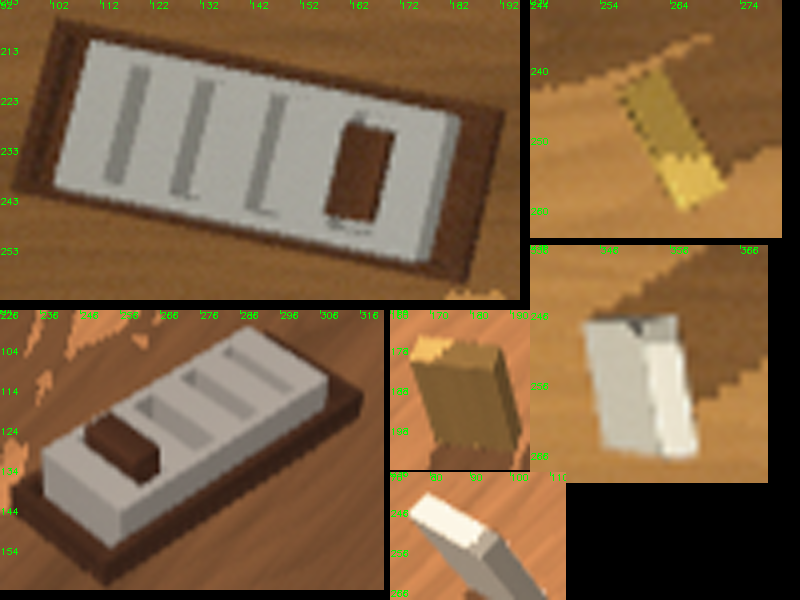

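The mosaic shows the insert top at about (110,211), (181,225), (175,255), (103,240). Brass and white top faces are at (267,250) and (356,256), partly shadowed. Next I'll fit poses to the silhouette corners in both views.

```bash
cat > fit.py <<'E'
import cv2, numpy as np, pickle
from scipy.optimize import minimize, least_squares
from scipy.spatial.transform import Rotation as R
def proj(f,P):
    q=f["attitude"]; Rm=R.from_quat([q[1],q[2],q[3],q[0]]).as_matrix()
    p=(np.asarray(P)-f["xyz"])@Rm; p=p@f["K"].T
    return p[:,:2]/p[:,2:]
def box(x,y,a,sx,sy,z0,z1):
    c,s=np.cos(a),np.sin(a)
    return np.array([[x+c*u*sx/2-s*v*sy/2,y+s*u*sx/2+c*v*sy/2,z] for z in(z0,z1) for u,v in((-1,-1),(1,-1),(1,1),(-1,1))])
E
python3 - <<'E'
from fit import *
d=pickle.load(open("f0.pkl","rb"))
def mask(p,S=8):
    m=np.zeros((384*S//1,512*S),np.uint8); cv2.fillConvexPoly(m,cv2.convexHull(np.round(np.asarray(p)*S).astype(np.int32)),1); return m
def fitb(name,polys,sx,sy,x0):
    T={n:mask(p) for n,p in polys.items()}
    def cost(v):
        c=0
        for n in polys:
            m=mask(proj(d[n],box(v[0],v[1],v[2],sx,sy,0,.07))+.0); c+=1-(m&T[n]).sum()/(m|T[n]).sum()
        return c
    b=min((minimize(cost,[x0[0],x0[1],a],method="Nelder-Mead",options=dict(initial_simplex=[[x0[0],x0[1],a],[x0[0]+.02,x0[1],a],[x0[0],x0[1]+.02,a],[x0[0],x0[1],a+.3]],xatol=1e-4,fatol=1e-4)) for a in(-.6,0,.6)),key=lambda r:r.fun)
    print(name,b.x.round(4),b.fun); return b.x
def ground(n,u,z):
    f=d[n];q=f["attitude"];Rm=R.from_quat([q[1],q[2],q[3],q[0]]).as_matrix()
    r=Rm@np.linalg.inv(f["K"])@[*u,1]; return f["xyz"]+r*(z-f["xyz"][2])/r[2]
S=lambda p,ox,oy,s,x,y:[((a-ox)/s+x-.0,(b-oy)/s+y) for a,b in p]
bt=S([(618,88),(657,70),(727,186),(684,212)],530,0,7,244,230)
bs=S([(411,362),(418,335),(500,347),(520,440),(512,457),(434,442)],390,310,4,160,168)
wt=S([(584,322),(676,316),(699,456),(660,458),(604,450)],530,245,7,336,236)
fitb("brass top only",dict(top=bt),.044,.016,ground("top",np.mean(bt,0),.05))
B=fitb("brass",dict(top=bt,scene=bs),.044,.016,ground("top",np.mean(bt,0),.05))
W=fitb("white",dict(top=wt),.044,.012,ground("top",np.mean(wt,0),.05))
# rack
it=S([(92,40),(447,112),(415,262),(55,187)],0,0,5,92,203)
ct=S([(62,20),(503,108),(467,283),(15,190)],0,0,5,92,203)
si=S([(42,456),(255,325),(328,375),(115,515)],0,310,4,226,94)
def insert(v):
    c,s=np.cos(v[2]),np.sin(v[2]); o=-.111+v[3]+.087   # placeholder offset from centre
    return box(v[0]-s*v[3],v[1]+c*v[3],v[2],.07,.174,.044,.044)[:4]
def res(v,cams=("top","scene")):
    I=insert(v); C=box(*v[:3],.086,.222,.022,.022)[:4]
    o=[3,2,1,0]  # image: TL=+x+y
    P=proj(d["top"],I)[[2,1,0,3]]-it; Q=proj(d["top"],C)[[2,1,0,3]]-ct
    r=[P.ravel(),Q.ravel()]
    if "scene" in cams: r.append((proj(d["scene"],I)[[0,3,2,1]]-si).ravel())
    return np.concatenate(r)
for cams in(("top",),("top","scene")):
    g=ground("top",np.mean(ct,0),.022)
    r=least_squares(res,[g[0],g[1],-.2,0],args=(cams,)); print("rack",r.x.round(4)); print(r.fun.reshape(-1,2).round(1).tolist())
# slots in top view: edges measured
pickle.dump((B,W,r.x),open("pose.pkl","wb"))
rk=r.x
f=d["top"]; o=f["frame"][:,:,::-1].copy()
def draw(im,f,P,c,S,x,y,cl=True):
    p=((proj(f,P)-[x,y]+.5)*S); cv2.polylines(im,[np.round(p).astype(np.int32)],cl,c,1)
tiles=[]
for n,x,y,w,h,s in(("top",92,200,104,64,7),("top",240,228,40,38,5),("top",334,232,40,38,5),("scene",160,165,40,46,5),("scene",68,232,46,46,5)):
    f=d[n]; im=cv2.resize(f["frame"][y:y+h,x:x+w,::-1],(w*s,h*s),interpolation=cv2.INTER_CUBIC)
    for b,t in((B,.016),(W,.012)):
        q=box(*b,.044,t,0,.07); draw(im,f,q[:4],(255,0,0),s,x,y); draw(im,f,q[4:],(0,0,255),s,x,y)
    draw(im,f,box(*rk[:3],.086,.222,.022,.022)[:4],(0,255,0),s,x,y)
    # slots in the insert: centres from insert centre
    c,sn=np.cos(rk[2]),np.sin(rk[2])
    draw(im,f,insert(rk),(0,0,255),s,x,y)
    yy=-.082+0
    # slot18 rel. insert centre follows from 4 slots 22,18,14,10 with 22 walls: total 130, margin 22
    for wd,yc in((.022,-.054),(.018,-.012),(.014,.026),(.010,.060)):
        Y=rk[3]+yc; draw(im,f,box(rk[0]-sn*Y,rk[1]+c*Y,rk[2],.056,wd,.044,.044)[:4],(255,0,255),s,x,y)
    tiles.append(im)
M=np.zeros((600,800,3),np.uint8); M[:448,:728]=tiles[0]
M2=np.zeros((460,800,3),np.uint8)
pos=[(0,0),(205,0),(410,0),(0,230+0)]
for t,(x,y) in zip(tiles[1:],[(0,0),(205,0),(410,0),(0,230)]): M2[y:y+t.shape[0],x:x+t.shape[1]]=t[:460-y]
cv2.imwrite("pics/ov.png",np.vstack([cv2.resize(M[:448,:728],(520,320)),np.zeros((20,520,3),np.uint8)]) if 0 else M)
cv2.imwrite("pics/ov2.png",M2)
E
```

```text
brass top only [ 0.4946 -0.064   0.4959] 0.1623517786561265
brass [ 0.4947 -0.0643  0.4271] 0.2371827626072902
white [ 0.4738 -0.2698  0.0876] 0.036118939437510766
rack [ 0.5424  0.2214 -0.227  -0.0021]
[[-0.2, -0.0], [0.5, 0.1], [0.2, -0.3], [-0.4, -0.2], [-0.4, -0.4], [0.5, -0.0], [-0.1, 0.4], [-0.1, 0.5]]
rack [ 0.543   0.2212 -0.2297 -0.0015]
[[-0.4, -0.5], [0.3, -0.1], [-0.1, -0.6], [-0.6, -0.6], [-0.3, -0.8], [0.6, -0.2], [-0.2, 0.2], [-0.1, 0.1], [-0.8, -1.3], [-2.3, 0.3], [-0.3, 0.7], [0.9, -0.7]]
```

View pics/ov.png

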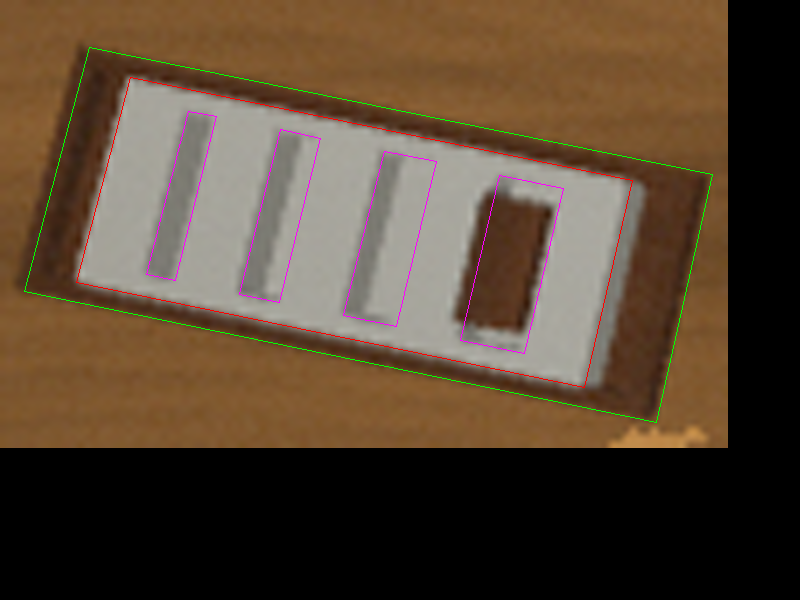

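View pics/ov2.png

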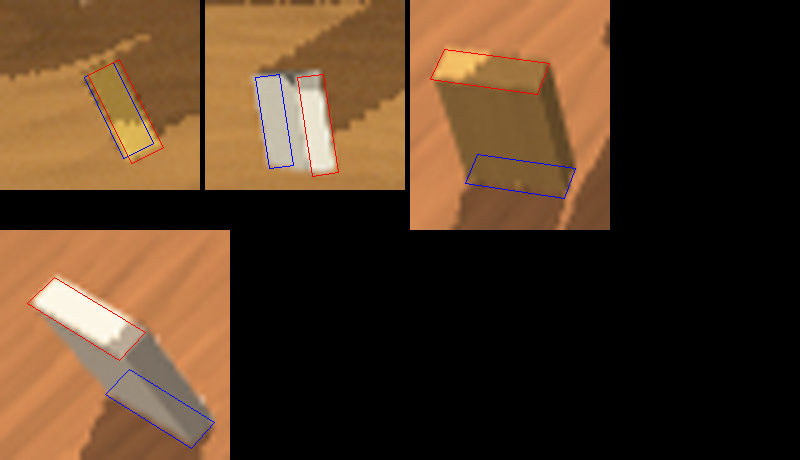

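Fits agree with the images: rack at (0.543, 0.221) with yaw −0.23, insert about 14.5 mm from the stop. Now I'll grasp the brass block.

```bash
cat > h.py <<'E'
import numpy as np
from station import robot, grip, solver, grab_frame
RK=np.array([.543,.2213]); RA=-.229
def q(a): return [0,np.cos(a/2),np.sin(a/2),0]
def best(p,yaw):
    J=robot.current_joint_pos(); c=[]
    for a in(yaw,yaw+np.pi):
        s=solver.ik(p,q(a))
        if s is not None: c.append((abs(s[6])+.3*abs(np.array(s)-J).max(),a))
    return q(min(c)[1])
def rack(x,y,z):
    c,s=np.cos(RA),np.sin(RA); return [RK[0]+c*x-s*y,RK[1]+s*x+c*y,z]
def pick(x,y,yaw,op):
    o=best([x,y,.15],yaw)
    grip(op,60); robot.reach([x,y,.14],o); robot.move_straight([x,y,.036],o,.12)
    print("F at grasp",np.round(robot.current_force(),1)); grip(0,60); robot.pause(.2)
    p=robot.current_position(); print("closed",robot.current_opening(),robot.current_grasp_force(),np.round(p,4))
    robot.move_straight([p[0],p[1],p[2]+.13],None,.2); return p[2]
E
python3 - <<'E'
from h import *
h=pick(.4947,-.0642,.46,.55)
p=rack(0,-.0135,.075+h); o=best(p,RA); robot.reach([p[0],p[1],.2],o); robot.move_straight(p,o,.12); robot.pause(.3)
print(h,robot.current_opening(),robot.current_grasp_force(),np.round(robot.current_position(),4),p,np.round(robot.current_force(),2),robot.current_clock())
import cv2
ims=[]
for n in("top","scene"):
    f=grab_frame(n); ims.append(f["frame"][:,:,::-1])
a=cv2.resize(ims[0][180:280,80:220],(400,286),interpolation=3); b=cv2.resize(ims[1][60:180,200:340],(400,343),interpolation=3)
M=np.zeros((343,800,3),np.uint8); M[:286,:400]=a; M[:,400:]=b; cv2.imwrite("pics/p1.png",M)
E
```

```text
F at grasp [-0.2  1.1  0.2]
closed 0.1772160696265509 59.060112833976746 [ 0.4952 -0.0641  0.0365]
0.036508119677055834 0.1747430492112521 58.42272162437439 [0.5402 0.2083 0.112 ] [np.float64(0.539935449465265), np.float64(0.20815243254362029), np.float64(0.11150811967705583)] [-0.81  0.57 -3.22] 8.2333
```

View pics/p1.png

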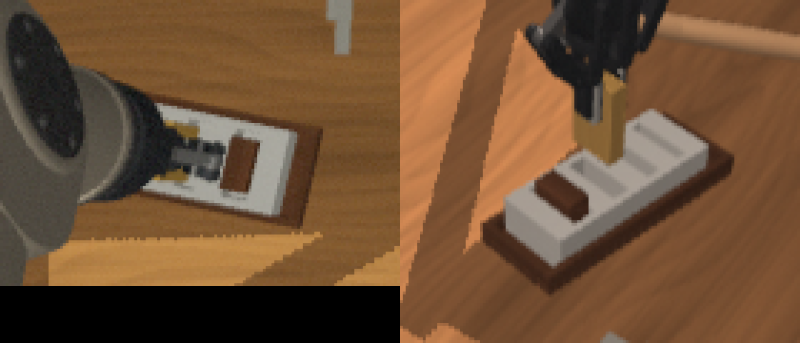

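The brass block is held upright over its slot at (600,140) in the scene view. Next, feel for the slot and insert.

```bash
cat >> h.py <<'E'
def force(F0): return np.array(robot.current_force())-F0
def ryf(F): return -np.sin(RA)*F[0]+np.cos(RA)*F[1]
def rxf(F): return np.cos(RA)*F[0]+np.sin(RA)*F[1]
def insert(y0,h,offs=(0,.0015,-.0015,.003,-.003,.0045,-.0045,.006,-.006)):
    o=robot.current_orientation(); F0=np.array(robot.current_force()); y=None
    for d in offs:
        robot.move_straight(rack(0,y0+d,.0475+h),o,.05)
        hit=False
        for z in np.arange(.046,.0385,-.001):
            robot.move_straight(rack(0,y0+d,z+h),o,.03); F=force(F0)
            if F[2]>4: hit=True; break
        print("try",d*1e3,"z",round(z*1e3,1),"F z,x,y",np.round([F[2],rxf(F),ryf(F)],1),round(robot.current_clock(),1))
        if not hit: y=y0+d; break
        robot.move_straight(rack(0,y0+d,.0475+h),o,.05)
    if y is None: print("NOT FOUND"); return None
    x=0.
    while z>.0145:
        z-=.001; robot.move_straight(rack(x,y,z+h),o,.04); F=force(F0); fy=ryf(F); fx=rxf(F)
        if abs(fy)>3: y+=np.clip(fy*1e-4,-.0008,.0008)
        if abs(fx)>3: x+=np.clip(fx*1e-4,-.0008,.0008)
        if F[2]>7:
            robot.pause(.15); F=force(F0)
            if F[2]>7: break
    print("end z",round(z*1e3,1),"actual",round((robot.current_position()[2]-h)*1e3,2),"x,y",x,y,"F",np.round([F[2],rxf(F),ryf(F)],1),robot.current_clock())
    return y
E
python3 - <<'E'
from h import *
insert(-.0135,.0365)
E
```

```text
try 0.0 z 43.0 F z,x,y [ 9.2 -2.7 -1.9] 10.0
try 1.5 z 39.0 F z,x,y [-0.6 -0.3  1.9] 12.5
end z 15.0 actual 16.0 x,y 0.0 -0.011274703716964417 F [10.2 -2.7 -1.8] 18.6833
```

```bash
python3 - <<'E'
from h import *
grip(.27); robot.pause(.1)
p=robot.current_position(); print(robot.current_opening(),robot.current_grasp_force(),np.round(robot.current_force(),1))
robot.move_straight([p[0],p[1],p[2]+.10],None,.12)
h=pick(.4738,-.2698,.0876,.5)
y=-.0113+.038
p=rack(0,y,.06+h); o=best(p,RA); robot.reach([p[0],p[1],.2],o); robot.move_straight(p,o,.12); robot.pause(.3)
print(h,robot.current_opening(),robot.current_grasp_force(),np.round(robot.current_position(),4),p,robot.current_clock())
open("h.txt","w").write(f"{h}")
import cv2
ims=[grab_frame(n)["frame"][:,:,::-1] for n in("top","scene")]
a=cv2.resize(ims[0][180:280,80:220],(400,286),interpolation=3); b=cv2.resize(ims[1][60:180,200:340],(400,343),interpolation=3)
M=np.zeros((343,800,3),np.uint8); M[:286,:400]=a; M[:,400:]=b; cv2.imwrite("pics/p2.png",M)
E
```

```text
0.2746158929236591 0.0 [-0.  -0.7  0.3]
F at grasp [ 0.   0.4 -0.3]
closed 0.131785478212725 59.81413543224335 [ 0.4742 -0.2699  0.0365]
0.03653277166587028 0.13203717311303675 58.75370979309082 [0.5493 0.2475 0.097 ] [np.float64(0.5490609999464761), np.float64(0.2473029667470621), np.float64(0.09653277166587028)] 27.7
```

View pics/p2.png

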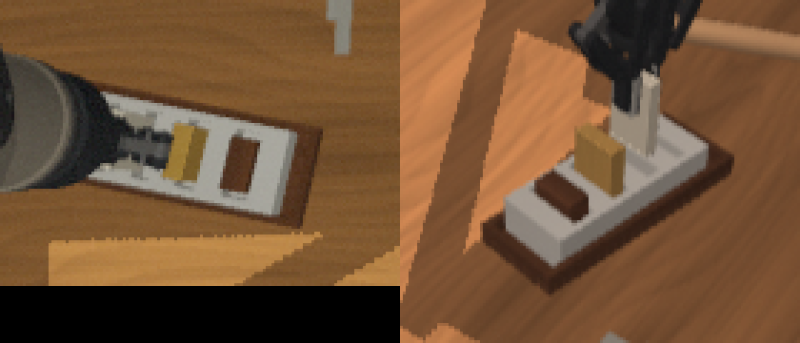

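Brass stands in its slot at (598,160), and white is over the next slot at (635,110). Insert white.

```bash
python3 - <<'E'
from h import *
insert(-.0113+.038,.0365,(0,.001,-.001,.002,-.002,.003,-.003,.004))
E
```

```text
try 0.0 z 39.0 F z,x,y [-0.7 -0.2 -0.3] 30.2
end z 15.0 actual 16.0 x,y 0.0 0.0267 F [ 9.  -2.9 -2.5] 36.35
```

```bash
python3 - <<'E'
from h import *
grip(.22); robot.pause(.1)
p=robot.current_position(); print(robot.current_opening(),robot.current_grasp_force(),np.round(robot.current_force(),1))
robot.move_straight([p[0],p[1],p[2]+.10],None,.12)
robot.reach([.5,-.0,.22],robot.current_orientation()); robot.pause(.2); print(robot.current_clock())
import cv2
ims=[grab_frame(n)["frame"][:,:,::-1] for n in("top","scene")]
a=cv2.resize(ims[0][180:280,80:220],(400,286),interpolation=3); b=cv2.resize(ims[1][60:180,200:340],(400,343),interpolation=3)
M=np.zeros((343,800,3),np.uint8); M[:286,:400]=a; M[:,400:]=b; cv2.imwrite("pics/p3.png",M)
E
```

```text
0.22146498420605742 0.0 [ 0.5 -0.7 -0.2]
38.8917
```

View pics/p3.png

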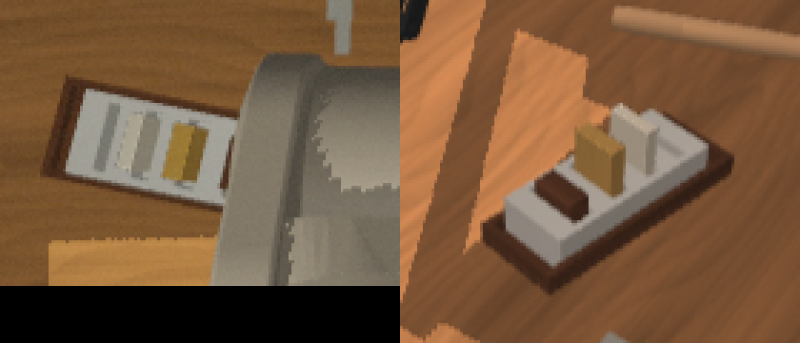

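Both blocks stand upright and seated: brass at (600,160), white at (633,140). The gripper is clear of them.

```bash
python3 -c "
from station import robot
print(robot.job_done())"
```

```text
the job is handed in; nothing more can be done
None
```

The job is handed in at about 39 s: brass stands in the 18 mm slot and white in the 14 mm slot, both let go after touching the slot floor, with the pressing force at the readings I took never above about 10 N; no verdict came back.

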